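# Tip out the marble pebbles and hold the reading lens over them in focus

### The job

Tip the cup over the wooden tray so that all four marble pebbles end up in the tray, and stand the empty cup upright on the bench again. Then pick up the reading lens and hold it level and still above the middle of the tray, with its glass at the height shown by the pointer collar on the post beside the tray; finish while still holding it there, with the lens touching nothing but your gripper. Do not shift the collar or disturb the other things on the bench.

Things in the scene. Friction and masses are not known exactly. Their poses are not given: they have to be found in the camera images.
- cup: Handleless white stoneware cup, open at the top, slightly flaring: 70 mm tall, outside diameter 52 mm at the foot and 68 mm at the rim (60 mm at 40 mm height), wall 3 mm, floor 5 mm thick, about 0.16 kg. It starts upright on the bench with four pebbles loose inside. Origin: centre of its underside; z: up out of the mouth.
- lens: Reading lens lying flat on the bench, about 0.12 kg: a round dark steel frame 80 mm in diameter and 16 mm thick with a clear glass, and a straight wooden handle of 16 x 16 mm section, 100 mm long. Origin: under the middle of the glass, at the underside. z: up, square to the glass. The handle runs along -x from x = -52 to x = -152 mm, its middle line 8 mm above the underside.
- lens_centre (a point): Middle of the lens's glass, half-way through its thickness (8 mm above the bench as it lies). Axes as lens.
- lens_grip (a point): Point in the middle of the lens handle's section, 78 mm from the middle of the glass (along the lens's -x), near the handle's front end. Axes as lens.
- tray: Square open tray of pale wood fixed to the bench, 160 x 160 mm outside, 35 mm high, walls and floor 6 mm. Origin: centre of its underside (on the bench); x and y along its sides. Beside it, fixed to it at x = 110, y = 0 mm in its axes (the side away from the robot, tray turned up to 20 degrees), a thin steel post (10 mm thick) rises to 198 mm above the bench and carries the focus collar.
- focus_mark (a point): Middle of the dark collar (24 mm diameter, 16 mm high) on the steel post beside the tray, in the plane of its small pointer, which sticks out about 26 mm from the post towards the tray (a short brass thumbscrew sticks out sideways). The collar's height, 110 to 170 mm above the bench, is clamped differently each time: it marks the focal height of the lens.
- pebble0: One of four like white marble pebbles, lumpy and nearly round, about 20 mm across, 12 g, that start in the cup. Origin: its middle.
- pebble1: One of four like white marble pebbles, lumpy and nearly round, about 20 mm across, 12 g, that start in the cup. Origin: its middle.
- pebble2: One of four like white marble pebbles, lumpy and nearly round, about 20 mm across, 12 g, that start in the cup. Origin: its middle.
- pebble3: One of four like white marble pebbles, lumpy and nearly round, about 20 mm across, 12 g, that start in the cup. Origin: its middle.
- gouge: Bystander: carving gouge lying on the bench, wooden handle and steel blade, 200 mm long, up to 28 mm thick. Origin under its middle.
- sander: Bystander: cork sanding block, 55 x 100 x 35 mm. Origin: centre of its underside.
- jar: Bystander: glass jar with a steel lid, 70 mm in diameter, 85 mm tall. Origin: centre of its underside.
- brushpot: Bystander: terracotta pot, 80 mm in diameter, 100 mm tall, with brushes standing in it up to 220 mm. Origin: centre of its underside.
Not all that is in view belongs to the job. Several things look just like the lens: the one meant starts farthest from the robot's base. What is shaped like the cup but yellow is not meant.

How it is judged:
On the way, in this order (a step that is already met when the one before it is completed fails the run):
1. the cup has been tipped and all four pebbles lie in the tray (x of pebble0 in the frame of tray between -0.074 and 0.074 m and y of pebble0 in the frame of tray between -0.074 and 0.074 m and z of each of pebble0, pebble1, pebble2, pebble3 in the frame of tray below 0.035 m and x of pebble1 in the frame of tray between -0.074 and 0.074 m and y of pebble1 in the frame of tray between -0.074 and 0.074 m and x of pebble2 in the frame of tray between -0.074 and 0.074 m and y of pebble2 in the frame of tray between -0.074 and 0.074 m and x of pebble3 in the frame of tray between -0.074 and 0.074 m and y of pebble3 in the frame of tray between -0.074 and 0.074 m and angle between cup's own z axis and vertical above 1 rad), for 0.05 s.
2. the cup stands upright on the bench, let go (angle between cup's own z axis and vertical below 0.1 rad and height (world z) of cup below 0.004 m and linear speed of cup below 0.02 m/s and contact force between the fingers and cup below 0.1 N), for 0.2 s.
At the end, for the whole second after the job is handed in: All four pebbles are in the tray; the cup stands upright (0.1 rad) on the bench, let go; the gripper holds the lens still, its middle within 20 mm of the tray's middle from above and 10 mm of the collar's height, level within 0.14 rad, touching neither tray, post nor cup (all of step 2 and x of pebble0 in the frame of tray between -0.074 and 0.074 m and y of pebble0 in the frame of tray between -0.074 and 0.074 m and z of each of pebble0, pebble1, pebble2, pebble3 in the frame of tray below 0.035 m and x of pebble1 in the frame of tray between -0.074 and 0.074 m and y of pebble1 in the frame of tray between -0.074 and 0.074 m and x of pebble2 in the frame of tray between -0.074 and 0.074 m and y of pebble2 in the frame of tray between -0.074 and 0.074 m and x of pebble3 in the frame of tray between -0.074 and 0.074 m and y of pebble3 in the frame of tray between -0.074 and 0.074 m and horizontal distance between lens_centre and tray below 0.02 m and z of lens_centre in the frame of focus_mark between -0.01 and 0.01 m and angle between lens's own z axis and vertical below 0.14 rad and linear speed of lens below 0.02 m/s and angular speed of lens below 0.15 rad/s and contact force between the fingers and lens above 1 N and contact force between lens and tray below 0.1 N and contact force between lens and cup below 0.1 N); the arm keeps its last pose, push and grip.
It fails at once if the focus collar is shifted (distance of focus_mark from where it was at the start of the episode above 0.008 m).
It fails at once if a bystander is disturbed (distance of any of gouge, sander, jar, brushpot from where it was at the start of the episode above 0.025 m).
It also fails if it takes over 72 s, if anything falls off the work surface, if the arm or the gripper's body presses on something with over 40 N, if the wrist force passes 120 N, or if a joint passes its speed limit or range.

### The arm

A 6-joint arm with a two-finger parallel gripper is mounted at the origin on the work surface. World frame = base frame: x ahead of the robot, y to its left, z up, the work surface at z = 0. Lengths are in m, angles in rad, forces in N, time in s.
With the tool pointing down it reaches from about 0.35 to 0.8 m from the base axis. Payload 7.3 kg.
Tool frame: the origin (TCP) lies on the centre line of the jaws, within the pads' length; the fingertips stand 17 mm ahead of it and the grasp point (between the pads) lies 2 mm behind it; z points along the fingers, y is the line along which they close (so a half turn about z gives the same grasp; the last joint's range is limited). The gripper opens to 85 mm and grips with 20 to 120 N. Pads are 22 mm wide; open, the fingers measure 114 mm over their backs; the gripper's body (76 mm by 85 mm) begins 54 mm behind the grasp point. The pads swing forward as they close: fully open they stand 13 mm farther back than shut.
Start: joints at [1.181, 0.342, 1.524, -0, 1.275, -0.146], TCP at [0.127, 0.509, 0.248] pointing down, gripper open.
Joint ranges: [-2.53, 2.53], [-0.77, 2.02], [0.04, 2.7], [-1, 4.14], [0.28, 2.66], [-3.11, 3.11]. Speed limits (rad/s): [2.57, 2.57, 3.14, 3.14, 3.14, 3.14].

### API

Orientations are given as a rotation vector (axis times angle).
In Python, from cell import env gives the robot as it stands.
- The arm moves only by the tool move_arm, never from a script. Its argument "increments" is one flat list of numbers, 6 for each row, row after row: the shift along the tool's x, y, z in m, then the turn, a rotation vector about the tool's x, y, z in rad. A call has 1 to 5 rows; each row is the pose to reach, as a shift and turn from the pose commanded when the call began, along the tool's axes at that moment; what a row does not reach only later rows make up. A row lasts 1/10 s, in which the tool goes at most 50 mm and 8.59 degrees, less where a joint would pass 70% of its speed; a pose out of reach is approached as far as the arm can. A call with a gripper value outside its range is refused whole. "jaw" is the finger opening in m, from 0 to 0.0854, set as the call begins (left out, the last holds). The fingers move at their own pace and stop on an object; the grip force is fixed at half the most. Time passes only in rows, so rows that repeat a pose let the fingers close. It gives the time, the measured TCP pose, the force, the opening and the grip force at its end, in the units of the state.
- env.observe(): the state, without advancing time (a new reading comes with each control period).
- env.get_image(name): name is "scene" or "top" or "wrist"; returns a dict with "image" (480x640x3 uint8, red, green, blue), "vfov" (degrees; the focal length in pixels is half the picture's height over the tangent of half this angle, whatever the lens; pixels are square), "cx", "cy" (the principal point, pixels), "eye" and "rotation" of the camera in the world; the wrist camera has in their place "mount" (4x4, takes a point from camera to tool coordinates, whose origin is the TCP and whose axes are the flange's). Camera axes: x right, y down, z forward; pixel columns grow to the right and rows downward; lengths in m; the calibration is good to about 2 mm. A picture is of the moment at which its call begins: read the wrist's pose just before it. There is no depth.
- env.job_done(): hands the job in; it is judged then, once.
The state is a dict: "time": time; "joint_positions": joint angles; "qvel": joint speeds; "tau": joint torques, N m; "ee_pos": TCP position; "tool_rot": TCP orientation; "ft_force": force on the tool from outside, world axes, zero at the start; "wrist_torque": the same for the moment, N m; "grip_width": finger opening in m; "finger_force": force on a finger pad.
Only numpy, scipy, OpenCV 4.12 (cv2) and the standard library are available. Lean on these libraries where they do the work, as an engineer would, in place of code of your own. Each camera call takes 0.05 s, during which the arm holds its last target. There are 200 camera calls.

## Working session

There is one attempt and no reset: what is moved stays moved. The work goes in short steps, Python scripts to look and compute and a tool call to move; the robot and the scene stay as the last step left them, time stands still between calls to the robot, and variables do not carry over. Pictures are saved under pics/ and viewed, at most 10 in all, crops included, and the job is handed in when it is done.

Besides the shell and the picture viewer there is one more tool, called after "Request:" as a command line: name --argument value ..., lists and objects as JSON in quotes. move_arm: Moves the arm, as the interface text tells. Its arguments: {"type":"object","properties":{"increments":{"type":"array","items":{"type":"number"}},"jaw":{"type":"number"}},"required":["increments"]}

```bash
mkdir -p pics; ls
python3 - <<'E'
from cell import env
import cv2, numpy as np
s=env.observe(); print(s)
for n in ("scene","top"):
    d=env.get_image(n); cv2.imwrite(f"pics/{n}0.png",d["image"][:,:,::-1]); print(n,d["vfov"],d["cx"],d["cy"],d["eye"],d["rotation"])
    np.save(n+"0.npy",d,allow_pickle=True)
d=env.get_image("wrist");print(d["mount"],d["vfov"],d["cx"],d["cy"]); 
print(env.observe()["time"])
E
```

```text
pics
{'time': 0.0, 'joint_positions': array([ 1.18102693e+00,  3.42742514e-01,  1.52503057e+00,  2.56649217e-05,
        1.27541941e+00, -1.45976146e-01]), 'qvel': array([ 9.81136402e-04,  4.19577250e-04, -8.97391589e-04, -4.36561801e-04,
       -9.88072519e-05, -1.04428749e-03]), 'tau': array([-1.20749184e-03, -4.33674788e+01, -2.46015179e+01, -3.51204253e-04,
        7.71293911e-03,  1.00035180e-05]), 'ee_pos': array([0.12653853, 0.50912545, 0.24761095]), 'tool_rot': array([-3.81959087e-01, -3.11783526e+00,  2.41285163e-03]), 'ft_force': array([0.59438852, 0.62411362, 0.7099552 ]), 'wrist_torque': array([ 0.03994148,  0.02049825, -0.0218563 ]), 'finger_force': 0.0, 'grip_width': 0.08543700004433018}
scene 55.43172532836228 320.0279638478603 247.84616332730363 [0.95609148 0.56786403 1.25194912] [-1.01675374 -2.64464744  0.777854  ]
top 45.19433800581706 311.9380243832313 247.7260524228595 [ 3.07767146e-01 -8.26635623e-04  1.63373209e+00] [-2.18336675  2.17302187 -0.1034328 ]
[[-2.54188469e-04 -9.52977443e-01 -3.03041133e-01  7.76545352e-02]
 [ 9.99999641e-01  2.64297639e-06 -8.47103072e-04  1.16742032e-03]
 [ 8.08071050e-04 -3.03041240e-01  9.52977100e-01 -1.25500823e-01]
 [ 0.00000000e+00  0.00000000e+00  0.00000000e+00  1.00000000e+00]] 65.47513395009446 320.84059526530274 234.98072372870755
0.15
```

View pics/scene0.png

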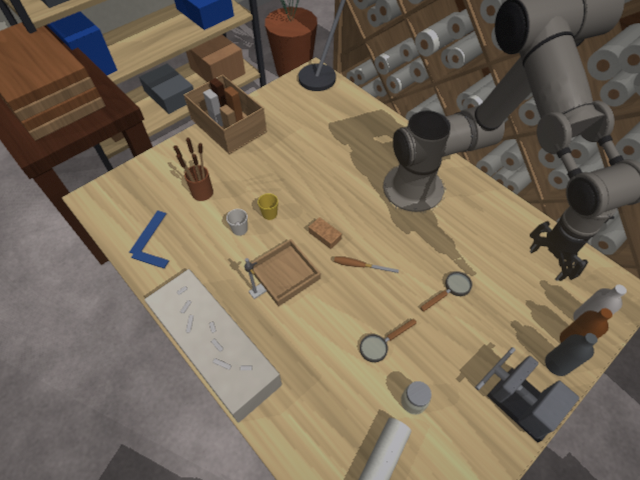

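View pics/top0.png

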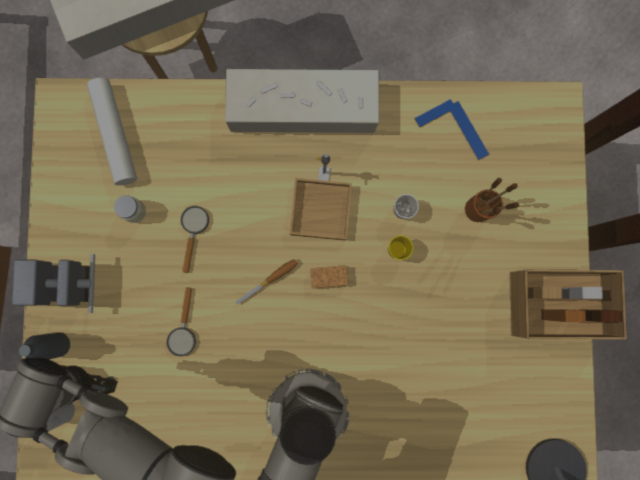

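The scene view shows the tray at about (284,272) and the post at (250,275), with the collar near its top. The white cup is at (237,222) and the yellow one at (268,207). There are lenses at (374,347) and (458,283). In the top view the tray is at (321,210), the white cup at (405,207) and the far lens at (195,220), its handle running to (187,270). The jar is at (128,208), the gouge at (268,283) and the sander at (329,277).

```bash
cat > h.py <<'E'
import numpy as np, cv2
from scipy.spatial.transform import Rotation as R
def load(n): return np.load(n+".npy",allow_pickle=True).item()
def cam(d,pose=None):
    f=240/np.tan(np.radians(d["vfov"]/2))
    if "mount" in d:
        p,r=pose; T=np.eye(4);T[:3,:3]=R.from_rotvec(r).as_matrix();T[:3,3]=p; T=T@d["mount"]; return f,T[:3,3],T[:3,:3],d["cx"],d["cy"]
    r=np.array(d["rotation"]); M=r if r.shape==(3,3) else R.from_rotvec(r).as_matrix()
    return f,np.array(d["eye"]),M,d["cx"],d["cy"]
def ray(c,u,v):
    f,e,M,cx,cy=c; q=M@np.array([(u-cx)/f,(v-cy)/f,1]); return e,q/np.linalg.norm(q)
def onz(c,u,v,z):
    e,q=ray(c,u,v); return e+q*(z-e[2])/q[2]
def proj(c,P):
    f,e,M,cx,cy=c; q=M.T@(np.array(P)-e); return np.array([cx+f*q[0]/q[2],cy+f*q[1]/q[2]])
def tri(c1,p1,c2,p2):
    e1,a=ray(c1,*p1);e2,b=ray(c2,*p2)
    s=np.linalg.lstsq(np.c_[a,-b],e2-e1,rcond=None)[0]; A=e1+s[0]*a;B=e2+s[1]*b; return (A+B)/2,np.linalg.norm(A-B)
E
python3 - <<'E'
from h import *
t=load("top0");s=load("scene0")
def z(im,x,y,w,h,k): return cv2.resize(im[y:y+h,x:x+w],None,fx=k,fy=k,interpolation=cv2.INTER_CUBIC)
T=t["image"][:,:,::-1];S=s["image"][:,:,::-1]
a=z(T,280,145,160,120,5);cv2.imwrite("pics/a.png",a)   # tray,cup
b=np.hstack([z(T,160,190,80,110,5),z(S,225,200,80,110,5)]);cv2.imwrite("pics/b.png",b)
c=cam(t)
for p in [(321,210),(405,207),(195,220),(187,270),(128,208)]: print(p,onz(c,*p,0.03))
E
```

```text
(321, 210) [ 0.55819495 -0.03419785  0.03      ]
(405, 207) [ 0.56798753 -0.27046416  0.03      ]
(195, 220) [0.52800634 0.31870173 0.03      ]
(187, 270) [0.38777539 0.33774468 0.03      ]
(128, 208) [0.56094935 0.50716284 0.03      ]
```

View pics/a.png

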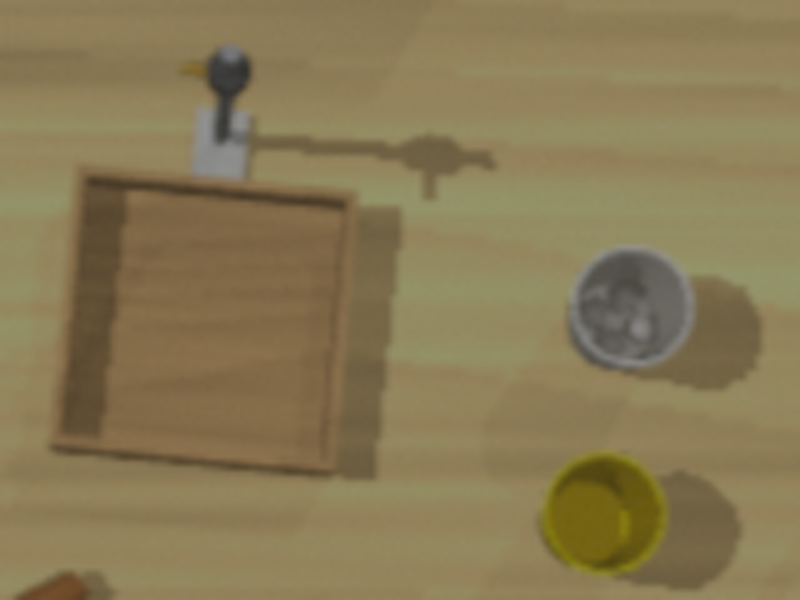

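View pics/b.png

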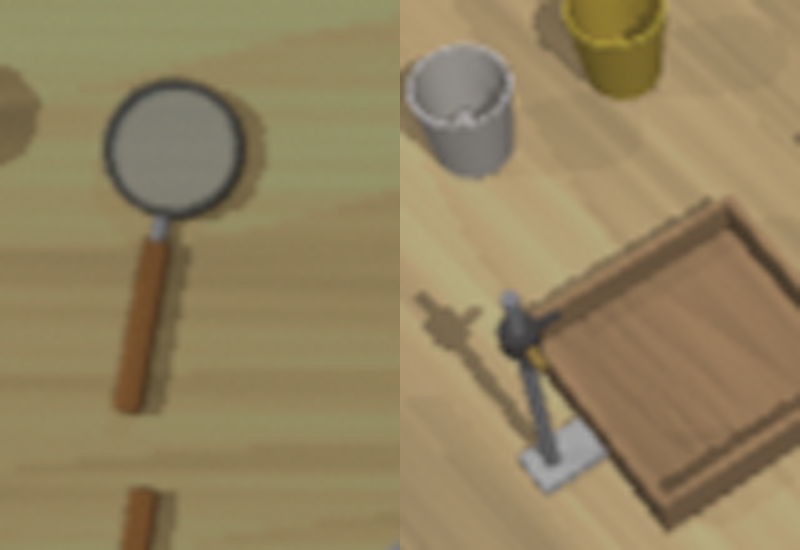

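The tray's top corners are at crop pixels (80,168), (356,192), (333,473) and (52,450), and the cup rim is centred on (631,308) with the pebbles inside. The post's collar is at scene crop (119,333), with the post top at (110,297). The lens glass is centred on top crop (175,148), and its handle runs from (157,238) to (128,410).

Run:
```python
from h import *
t=load("top0");s=load("scene0");c=cam(t);cs=cam(s)
A=lambda x,y:((x+.5)/5-.5+280,(y+.5)/5-.5+145)
C=[onz(c,*A(*p),.035)[:2] for p in [(80,168),(356,192),(333,473),(52,450)]]
print("sides",[round(np.linalg.norm(C[i]-C[i-1]),4) for i in range(4)])
ctr=np.mean(C,0); ax=(C[0]+C[1]-C[2]-C[3]); yaw=np.arctan2(ax[1],ax[0]); print("tray",ctr,"yaw",yaw)
post=ctr+.11*np.array([np.cos(yaw),np.sin(yaw)]); print("post",post)
print("cup rim",onz(c,*A(631,308),.07), "yellow",onz(c,*A(604,513),.07))
for p in [(110,297),(119,333),(115,318),(121,350)]:
    u=((p[0]+.5)/5-.5+225,(p[1]+.5)/5-.5+200)
    e,q=ray(cs,*u); k=np.dot(post-e[:2],q[:2])/np.dot(q[:2],q[:2]); P=e+k*q; print(p,P, "miss",np.linalg.norm(P[:2]-post))
for zz in (.11,.13,.15,.17,.198): print(zz,"top crop",(proj(c,[*post,zz])-[280,145])*5,"scene crop",(proj(cs,[*post,zz])-[225,200])*5)
# yellow/lens
B=lambda x,y:((x+.5)/5-.5+160,(y+.5)/5-.5+190)
g=onz(c,*B(175,148),.008);h1=onz(c,*B(158,238),.016);h2=onz(c,*B(129,410),.016);print("lens",g,h1,h2,np.linalg.norm(h1-h2),np.linalg.norm(g-h2))
d=(g-h2)[:2];print("lens yaw",np.arctan2(d[1],d[0]))
# scene view check of lens centre and cup
print(proj(cs,g),proj(cs,onz(c,*A(631,308),.07)))
```

```text
sides [np.float64(0.1604), np.float64(0.1559), np.float64(0.1595), np.float64(0.1572)]
tray [ 0.56129849 -0.03312577] yaw -0.08627131355783851
post [ 0.67088939 -0.04260385]
cup rim [ 0.56372641 -0.26595733  0.07      ] yellow [ 0.45072334 -0.25009115  0.07      ]
(110, 297) [ 0.67171407 -0.04298777  0.19645893] miss 0.0009096628661597107
(119, 333) [ 0.6718599  -0.04305538  0.15817632] miss 0.0010704051922327748
(115, 318) [ 0.67191729 -0.04308196  0.17443177] miss 0.001133649973755739
(121, 350) [ 0.67302856 -0.04359414  0.14001832] miss 0.002357264327339118
0.11 top crop [224.44741691  94.57279193] scene crop [129.87395933 373.21928779]
0.13 top crop [225.50272767  85.75178481] scene crop [125.39790152 355.81440042]
0.15 top crop [226.58587325  76.69811525] scene crop [120.8038124  337.95055526]
0.17 top crop [227.69796962  67.40245518] scene crop [116.08696096 319.60935606]
0.198 top crop [229.30579403  53.96316213] scene crop [109.26758075 293.0925975 ]
lens [0.53331236 0.32427148 0.008     ] [0.48100242 0.33108295 0.016     ] [0.38396585 0.34507246 0.016     ] 0.09803980109921594 0.15100019856408234
lens yaw -0.13838971394730984
[372.8724741  347.71492189] [236.81961774 216.38117685]
```

```bash
cat >> h.py <<'E'
def Rd(a,th=0): return R.from_euler('x',th,degrees=True)*R.from_rotvec([0,0,a])*R.from_rotvec([0,np.pi,0])
def plan(wps,start=None,n=1):
    """wps: (pos, Rot, ncalls); prints increments per call in tool axes"""
    from cell import env
    s=env.observe()
    p,r=start if start else (s["ee_pos"],R.from_rotvec(s["tool_rot"]))
    for P,Q,k in wps:
        p0,r0=p,r; rel=(r0.inv()*Q).as_rotvec()
        for i in range(1,k+1):
            pt=p0+(np.array(P)-p0)*i/k; rt=r0*R.from_rotvec(rel*i/k)
            d=np.round(r.inv().apply(pt-p),3); w=np.round((r.inv()*rt).as_rotvec(),3)
            print(list(map(float,d))+list(map(float,w)), "| rows>=",int(np.ceil(max(np.linalg.norm(d)/.05,np.degrees(np.linalg.norm(w))/8.59))))
            p=p+r.apply(d); r=r*R.from_rotvec(w)
E
python3 - <<'E'
from h import *
plan([((.45,.2,.27),Rd(-.9),2),((.56,-.1,.25),Rd(-np.pi/2,-15),2),((.564,-.19,.135),Rd(-np.pi/2,-40),1)])
E
```

```text
[-0.194, -0.111, -0.011, -0.001, 0.0, 0.328] | rows>= 5
[-0.22, -0.042, -0.011, -0.0, 0.0, 0.328] | rows>= 5
[-0.152, -0.05, 0.01, 0.044, -0.126, 0.334] | rows>= 4
[-0.157, 0.002, 0.031, 0.044, -0.126, 0.333] | rows>= 4
[-0.057, 0.004, 0.134, -0.0, -0.436, 0.0] | rows>= 3
```

Request:
move_arm --increments '[-0.194, -0.111, -0.011, 0, 0, 0.328, -0.194, -0.111, -0.011, 0, 0, 0.328, -0.194, -0.111, -0.011, 0, 0, 0.328, -0.194, -0.111, -0.011, 0, 0, 0.328, -0.194, -0.111, -0.011, 0, 0, 0.328]'

```text
time: 0.65
ee_pos: [0.2902, 0.3525, 0.2594]
tool_rot: [0.889, 3.012, -0.001]
ft_force: [-0.0, 0.9, 0.1]
grip_width: 0.0852
finger_force: 0.0
```

Request:
move_arm --increments '[-0.22, -0.042, -0.011, 0, 0, 0.328, -0.22, -0.042, -0.011, 0, 0, 0.328, -0.22, -0.042, -0.011, 0, 0, 0.328, -0.22, -0.042, -0.011, 0, 0, 0.328, -0.22, -0.042, -0.011, 0, 0, 0.328]'

```text
time: 1.15
ee_pos: [0.4528, 0.1977, 0.2702]
tool_rot: [1.37, 2.826, -0.0]
ft_force: [-1.0, 0.4, -0.0]
grip_width: 0.0853
finger_force: 0.0
```

Request:
move_arm --increments '[-0.152, -0.05, 0.01, 0.044, -0.126, 0.334, -0.152, -0.05, 0.01, 0.044, -0.126, 0.334, -0.152, -0.05, 0.01, 0.044, -0.126, 0.334, -0.152, -0.05, 0.01, 0.044, -0.126, 0.334, -0.152, -0.05, 0.01, 0.044, -0.126, 0.334]'

```text
time: 1.65
ee_pos: [0.5059, 0.0492, 0.2597]
tool_rot: [1.765, 2.482, -0.144]
ft_force: [-0.4, 0.4, -0.1]
grip_width: 0.0854
finger_force: 0.0
```

Run:
```python
from h import *
from cell import env
s=env.observe(); print(s["joint_positions"],s["ee_pos"],s["time"])
plan([((.56,-.1,.25),Rd(-np.pi/2,-15),1),((.564,-.19,.135),Rd(-np.pi/2,-40),1)])
```

```text
[ 0.02279394  0.30272625  1.55613163 -0.13731624  1.2676047  -0.27138849] [0.50591138 0.04920827 0.25974338] 1.65
[-0.156, 0.003, 0.03, 0.042, -0.127, 0.331] | rows>= 4
[-0.057, 0.004, 0.135, 0.0, -0.436, -0.0] | rows>= 3
```

Request:
move_arm --increments '[-0.156, 0.003, 0.03, 0.042, -0.127, 0.331, -0.156, 0.003, 0.03, 0.042, -0.127, 0.331, -0.156, 0.003, 0.03, 0.042, -0.127, 0.331, -0.156, 0.003, 0.03, 0.042, -0.127, 0.331, -0.156, 0.003, 0.03, 0.042, -0.127, 0.331]'

```text
time: 2.15
ee_pos: [0.5606, -0.0981, 0.2503]
tool_rot: [2.079, 2.084, -0.273]
ft_force: [0.7, 1.4, -0.3]
grip_width: 0.0857
finger_force: 0.0
```

Request:
move_arm --increments '[-0.057, 0.004, 0.135, 0, -0.436, 0, -0.057, 0.004, 0.135, 0, -0.436, 0, -0.057, 0.004, 0.135, 0, -0.436, 0, -0.057, 0.004, 0.135, 0, -0.436, 0, -0.057, 0.004, 0.135, 0, -0.436, 0]'

```text
time: 2.65
ee_pos: [0.5649, -0.1861, 0.1353]
tool_rot: [1.815, 1.823, -0.658]
ft_force: [0.3, -1.0, 1.4]
grip_width: 0.0853
finger_force: 0.0
```

Run:
```python
from h import *
from cell import env
s=env.observe(); print(s["joint_positions"],s["ee_pos"],s["tool_rot"],s["time"])
d=env.get_image("wrist"); cv2.imwrite("pics/w1.png",d["image"][:,:,::-1])
c=cam(d,(s["ee_pos"],s["tool_rot"]))
for P in [(.564,-.266,.07),(.598,-.266,.07),(.53,-.266,.07),(.564,-.232,.07),(.564,-.24,0)]: print(P,proj(c,P))
plan([((.564,-.267,.0435),Rd(-np.pi/2,-40),1)])
```

```text
[-0.12932914  0.61429539  1.63125835 -0.85911375  0.99319718  0.39147279] [ 0.56491237 -0.18611528  0.13529069] [ 1.81493114  1.82283341 -0.65766898] 2.65
(0.564, -0.266, 0.07) [318.72195326 271.84497073]
(0.598, -0.266, 0.07) [370.16772115 272.00686241]
(0.53, -0.266, 0.07) [267.24259172 271.68297333]
(0.564, -0.232, 0.07) [318.66523821 245.41281584]
(0.564, -0.24, 0) [319.14700288 165.73971721]
[-0.001, -0.003, 0.124, 0.006, -0.003, -0.0] | rows>= 3
```

View pics/w1.png

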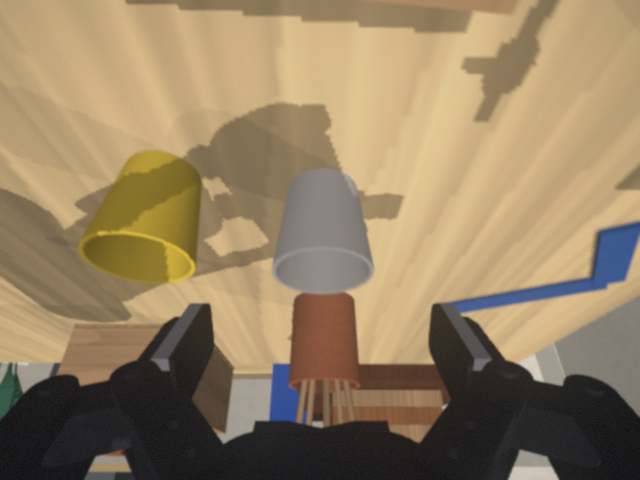

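The wrist view shows the white cup's rim centred at (323,270), spanning 273 to 374. That is about 3 mm to +x of my estimate, so I'll grasp at x≈0.566. The path is clear of the yellow cup, whose rim edge is at x=197.

Request:
move_arm --increments '[0, 0.001, 0.03, 0, 0, 0, 0, 0.001, 0.06, 0, 0, 0, 0, 0.001, 0.09, 0, 0, 0, -0.001, 0.001, 0.115, 0, 0, 0, -0.001, 0.001, 0.124, 0, 0, 0]'

```text
time: 3.2
ee_pos: [0.5723, -0.2689, 0.0483]
tool_rot: [1.829, 1.819, -0.654]
ft_force: [-0.4, 0.7, 0.8]
grip_width: 0.0853
finger_force: 0.0
```

Request:
move_arm --increments '[0, 0, 0, 0, 0, 0, 0, 0, 0, 0, 0, 0, 0, 0, 0, 0, 0, 0, 0, 0, 0, 0, 0, 0, 0, 0, 0, 0, 0, 0]' --jaw 0.03

```text
time: 3.7
ee_pos: [0.5717, -0.2674, 0.0488]
tool_rot: [1.825, 1.82, -0.658]
ft_force: [-3.2, -0.4, 7.0]
grip_width: 0.065
finger_force: 62.8
```

Request:
move_arm --increments '[0, 0, 0, 0, 0, 0, 0, 0, 0, 0, 0, 0, 0, 0, 0, 0, 0, 0, 0, 0, 0, 0, 0, 0, 0, 0, 0, 0, 0, 0]'

```text
time: 4.2
ee_pos: [0.5717, -0.2673, 0.0488]
tool_rot: [1.825, 1.82, -0.658]
ft_force: [-3.5, -0.2, 7.2]
grip_width: 0.0649
finger_force: 62.8
```

Run:
```python
from h import *
from cell import env
s=env.observe(); print(s["joint_positions"],R.from_rotvec(s["tool_rot"]).as_matrix().round(3))
C=Rd(-np.pi/2,0)
plan([((.567,-.2,.12),Rd(-np.pi/2,-20),1),((.567,-.08,.22),Rd(-np.pi/2,20),1),((.567,-.02,.2),Rd(-np.pi/2,50),1),((.567,0,.19),Rd(-np.pi/2,78),1)])
```

```text
[-0.26878714  0.7642658   1.6341389  -0.99493462  0.82292634  0.46879933] [[ 0.001  1.    -0.003]
 [ 0.771 -0.003 -0.637]
 [-0.637 -0.002 -0.771]]
[0.007, -0.005, -0.098, -0.003, 0.341, -0.002] | rows>= 3
[0.078, 0.0, -0.135, -0.0, 0.699, 0.0] | rows>= 5
[0.05, 0.0, 0.039, -0.0, 0.523, 0.0] | rows>= 4
[0.005, 0.0, 0.022, -0.0, 0.489, 0.0] | rows>= 4
```

Request:
move_arm --increments '[-0.01, 0, -0.01, 0, 0, 0, -0.02, 0, -0.03, 0, 0, 0, -0.035, 0, -0.05, 0, 0, 0, -0.045, 0, -0.06, 0, 0, 0, -0.045, 0, -0.06, 0, 0, 0]'

```text
time: 4.7
ee_pos: [0.573, -0.2635, 0.1241]
tool_rot: [1.824, 1.82, -0.652]
ft_force: [0.8, -0.0, -2.8]
grip_width: 0.0649
finger_force: 65.4
```

Run:
```python
from h import *
from cell import env
s=env.observe(); print(s["joint_positions"],s["ee_pos"],s["grip_width"],s["ft_force"])
plan([((.56,-.14,.16),Rd(-np.pi/2,-25),1),((.56,-.01,.16),Rd(-np.pi/2,10),1),((.56,-.01,.14),Rd(-np.pi/2,40),1),((.56,0.0,.125),Rd(-np.pi/2,60),1),((.56,0.005,.125),Rd(-np.pi/2,80),1)])
```

```text
[-0.26278668  0.64778821  1.59839482 -0.88829864  0.91231774  0.31205744] [ 0.57300104 -0.26347399  0.12406482] 0.06491694752973459 [ 0.84850151 -0.04366161 -2.798293  ]
[0.072, -0.013, -0.106, 0.001, 0.253, -0.002] | rows>= 3
[0.118, -0.0, -0.055, 0.0, 0.61, -0.0] | rows>= 5
[-0.003, -0.0, 0.02, 0.0, 0.524, -0.0] | rows>= 4
[-0.002, -0.0, 0.018, 0.0, 0.349, -0.0] | rows>= 3
[0.003, -0.0, 0.004, 0.0, 0.349, -0.0] | rows>= 3
```

Request:
move_arm --increments '[0.01, -0.002, -0.014, 0, 0.04, 0, 0.028, -0.005, -0.042, 0, 0.1, 0, 0.048, -0.009, -0.072, 0, 0.17, 0, 0.065, -0.012, -0.096, 0, 0.23, 0, 0.072, -0.013, -0.106, 0, 0.253, 0]'

```text
time: 5.2
ee_pos: [0.5589, -0.1386, 0.1574]
tool_rot: [1.984, 1.983, -0.438]
ft_force: [-0.4, -1.0, -3.3]
grip_width: 0.0652
finger_force: 65.8
```

Request:
move_arm --increments '[0.024, 0, -0.011, 0, 0.122, 0, 0.048, 0, -0.022, 0, 0.244, 0, 0.072, 0, -0.033, 0, 0.366, 0, 0.096, 0, -0.044, 0, 0.488, 0, 0.118, 0, -0.055, 0, 0.61, 0]'

```text
time: 5.7
ee_pos: [0.559, -0.0092, 0.1569]
tool_rot: [-2.128, -2.123, -0.188]
ft_force: [-0.5, -0.0, -4.1]
grip_width: 0.065
finger_force: 66.0
```

Run:
```python
from h import *
from cell import env
s=env.observe(); print(s["joint_positions"],s["ee_pos"],s["grip_width"],s["ft_force"])
plan([((.56,-.01,.14),Rd(-np.pi/2,40),1),((.56,0.0,.125),Rd(-np.pi/2,60),1),((.56,0.005,.125),Rd(-np.pi/2,80),1)])
```

```text
[-0.24671899  0.50286002  1.55193256  0.1912341   1.14178062 -0.32925808] [ 0.55900358 -0.00915023  0.15694046] 0.06504750120502462 [-0.52894844 -0.02436853 -4.06041489]
[-0.004, 0.001, 0.017, -0.003, 0.518, -0.003] | rows>= 4
[-0.002, 0.0, 0.018, 0.0, 0.349, -0.0] | rows>= 3
[0.003, 0.0, 0.004, 0.0, 0.349, -0.0] | rows>= 3
```

Now pour, slowing down over the last part.

Request:
move_arm --increments '[-0.001, 0, 0.003, 0, 0.1, 0, -0.002, 0, 0.007, 0, 0.21, 0, -0.003, 0, 0.011, 0, 0.32, 0, -0.004, 0.001, 0.015, 0, 0.42, 0, -0.004, 0.001, 0.017, 0, 0.52, 0]'

```text
time: 6.2
ee_pos: [0.56, -0.0119, 0.1388]
tool_rot: [-1.82, -1.812, -0.658]
ft_force: [-0.4, 0.6, -3.1]
grip_width: 0.065
finger_force: 66.0
```

Request:
move_arm --increments '[0, 0, 0.004, 0, 0.07, 0, -0.001, 0, 0.008, 0, 0.14, 0, -0.001, 0, 0.012, 0, 0.21, 0, -0.002, 0, 0.016, 0, 0.28, 0, -0.002, 0, 0.018, 0, 0.35, 0]'

```text
time: 6.7
ee_pos: [0.5598, -0.0016, 0.1234]
tool_rot: [-1.587, -1.579, -0.91]
ft_force: [0.3, 0.0, -3.3]
grip_width: 0.0648
finger_force: 65.9
```

Request:
move_arm --increments '[0, 0, 0.001, 0, 0.07, 0, 0.001, 0, 0.002, 0, 0.14, 0, 0.002, 0, 0.003, 0, 0.21, 0, 0.003, 0, 0.004, 0, 0.28, 0, 0.003, 0, 0.004, 0, 0.35, 0]'

```text
time: 7.2
ee_pos: [0.5601, 0.0034, 0.1243]
tool_rot: [-1.34, -1.332, -1.119]
ft_force: [-0.6, 0.3, -2.6]
grip_width: 0.0649
finger_force: 66.0
```

Request:
move_arm --increments '[0, 0, 0, 0, 0, 0, 0, 0, 0, 0, 0, 0, 0, 0, 0, 0, 0, 0, 0, 0, 0, 0, 0, 0, 0, 0, 0, 0, 0, 0]'

```text
time: 7.7
ee_pos: [0.5601, 0.0028, 0.125]
tool_rot: [-1.342, -1.334, -1.119]
ft_force: [-1.0, 0.3, -2.9]
grip_width: 0.0649
finger_force: 65.9
```

Run:
```python
from h import *
from cell import env
s=env.observe(); print(s["joint_positions"],s["ee_pos"],s["tool_rot"],s["ft_force"])
t=env.get_image("top")["image"][:,:,::-1];S=env.get_image("scene")["image"][:,:,::-1]
z=lambda im,x,y,w,h,k: cv2.resize(im[y:y+h,x:x+w],None,fx=k,fy=k,interpolation=cv2.INTER_CUBIC)
cv2.imwrite("pics/p1.png",np.hstack([z(t,270,150,100,110,4),z(S,225,220,100,110,4)]))
```

```text
[-0.59840399  0.98777197  1.47377409  0.98471465  1.78313083 -1.00568815] [0.56011006 0.00284063 0.12496943] [-1.34208185 -1.33423644 -1.11889026] [-0.99630587  0.31703742 -2.89897103]
```

View pics/p1.png

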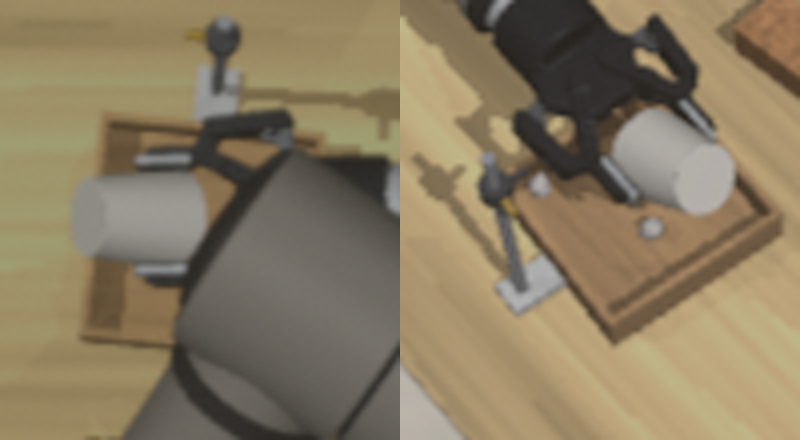

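Two pebbles show in the tray, at scene-crop (540,182) and (651,228), and the gripper hides the rest. I'll tip a little further to be sure.

Request:
move_arm --increments '[0, 0, 0, 0, 0.1, 0, 0, 0, 0, 0, 0.2, 0, 0, 0, 0, 0, 0.3, 0, 0, 0, 0, 0, 0.3, 0, 0, 0, 0, 0, 0.3, 0]'

```text
time: 8.3
ee_pos: [0.56, 0.0029, 0.124]
tool_rot: [-1.123, -1.113, -1.263]
ft_force: [0.5, 0.5, -1.3]
grip_width: 0.0648
finger_force: 65.9
```

Request:
move_arm --increments '[0, 0, 0, 0, -0.1, 0, 0, 0, 0, 0, 0, 0, 0, 0, 0, 0, -0.1, 0, 0, 0, 0, 0, 0, 0, 0, 0, 0, 0, 0, 0]'

```text
time: 8.8
ee_pos: [0.5598, 0.003, 0.1242]
tool_rot: [-1.122, -1.112, -1.263]
ft_force: [-0.6, -0.4, -2.9]
grip_width: 0.065
finger_force: 65.9
```

Run:
```python
from h import *
from cell import env
s=env.observe(); print(s["joint_positions"],s["ee_pos"],s["tool_rot"],s["ft_force"])
G=R.from_rotvec([1.825,1.82,-.658])
plan([((.56,-.0,.17),Rd(-np.pi/2,60),1),((.56,-.08,.19),Rd(-np.pi/2,25),1),((.57,-.2,.15),Rd(-np.pi/2,-15),1),((.572,-.266,.11),G,1),((.5717,-.2673,.0495),G,1)])
```

```text
[-0.60201542  1.1434306   1.43051103  1.11168113  1.98729293 -1.05805008] [0.55984264 0.00295076 0.12417385] [-1.12244785 -1.11240531 -1.2633502 ] [-0.60716991 -0.37719243 -2.93940837]
[0.046, -0.0, 0.003, 0.002, -0.647, -0.006] | rows>= 5
[-0.023, -0.0, -0.079, -0.0, -0.611, 0.0] | rows>= 5
[-0.126, 0.01, -0.015, -0.0, -0.698, 0.0] | rows>= 5
[-0.053, 0.002, 0.056, 0.003, -0.429, 0.003] | rows>= 3
[0.037, -0.0, 0.047, -0.0, 0.0, -0.0] | rows>= 2
```

Request:
move_arm --increments '[0.009, 0, 0.001, 0, -0.13, 0, 0.018, 0, 0.001, 0, -0.26, 0, 0.027, 0, 0.002, 0, -0.39, 0, 0.037, 0, 0.003, 0, -0.52, 0, 0.046, 0, 0.003, 0, -0.647, 0]'

```text
time: 9.3
ee_pos: [0.5604, -0.001, 0.1721]
tool_rot: [-1.594, -1.586, -0.909]
ft_force: [0.5, 1.6, -2.5]
grip_width: 0.0652
finger_force: 65.8
```

Request:
move_arm --increments '[-0.005, 0, -0.016, 0, -0.122, 0, -0.009, 0, -0.032, 0, -0.244, 0, -0.014, 0, -0.048, 0, -0.366, 0, -0.018, 0, -0.064, 0, -0.488, 0, -0.023, 0, -0.079, 0, -0.611, 0]'

```text
time: 9.8
ee_pos: [0.5602, -0.0814, 0.1923]
tool_rot: [-1.989, -1.981, -0.432]
ft_force: [-0.8, 0.1, -2.4]
grip_width: 0.0648
finger_force: 65.8
```

Request:
move_arm --increments '[-0.025, 0.002, -0.003, 0, -0.14, 0, -0.05, 0.004, -0.006, 0, -0.28, 0, -0.075, 0.006, -0.009, 0, -0.42, 0, -0.1, 0.008, -0.012, 0, -0.56, 0, -0.126, 0.01, -0.015, 0, -0.698, 0]'

```text
time: 10.3
ee_pos: [0.5702, -0.2014, 0.1529]
tool_rot: [2.08, 2.076, -0.28]
ft_force: [-0.5, 0.3, -3.0]
grip_width: 0.065
finger_force: 65.7
```

Run:
```python
from h import *
from cell import env
s=env.observe(); print(s["joint_positions"],s["ee_pos"],s["ft_force"])
G=R.from_rotvec([1.825,1.82,-.658])
plan([((.572,-.266,.11),G,1),((.5717,-.2673,.052),G,1)])
t=env.get_image("top")["image"][:,:,::-1];S=env.get_image("scene")["image"][:,:,::-1]
z=lambda im,x,y,w,h,k: cv2.resize(im[y:y+h,x:x+w],None,fx=k,fy=k,interpolation=cv2.INTER_CUBIC)
cv2.imwrite("pics/p2.png",np.hstack([z(t,270,150,100,110,4),z(S,225,220,100,110,4)]))
```

```text
[-0.34345718  0.54629315  1.50488103 -0.29776403  1.0180475  -0.19348634] [ 0.57018198 -0.20140255  0.15289385] [-0.49855083  0.29480781 -2.97729713]
[-0.051, 0.002, 0.058, 0.003, -0.422, 0.0] | rows>= 3
[0.036, -0.0, 0.046, -0.0, -0.0, 0.0] | rows>= 2
```

View pics/p2.png

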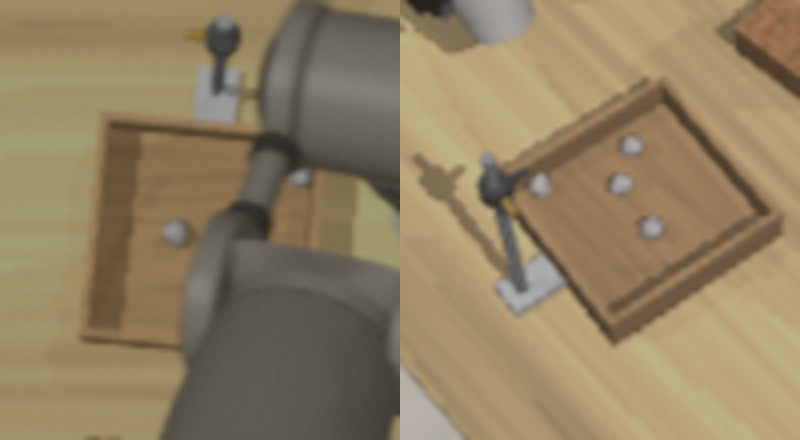

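All four pebbles lie in the tray, at scene-crop (540,182), (631,145), (620,182) and (651,228). Next I'll put the cup back.

Request:
move_arm --increments '[-0.01, 0, 0.012, 0, -0.085, 0, -0.02, 0.001, 0.024, 0, -0.17, 0, -0.031, 0.001, 0.036, 0.001, -0.25, 0, -0.041, 0.002, 0.048, 0.002, -0.34, 0, -0.051, 0.002, 0.058, 0.003, -0.422, 0]'

```text
time: 10.9
ee_pos: [0.5708, -0.2649, 0.1082]
tool_rot: [1.833, 1.825, -0.658]
ft_force: [-0.1, -1.0, -2.0]
grip_width: 0.0646
finger_force: 65.7
```

Request:
move_arm --increments '[0.009, 0, 0.012, 0, 0, 0, 0.018, 0, 0.024, 0, 0, 0, 0.027, 0, 0.036, 0, 0, 0, 0.034, 0, 0.043, 0, 0, 0, 0.036, 0, 0.046, 0, 0, 0]'

```text
time: 11.4
ee_pos: [0.57, -0.2658, 0.0489]
tool_rot: [1.833, 1.828, -0.659]
ft_force: [-6.5, 2.9, 13.1]
grip_width: 0.0647
finger_force: 65.7
```

Run:
```python
from h import *
from cell import env
s=env.observe(); print(s["joint_positions"],s["ee_pos"],s["ft_force"],s["wrist_torque"])
G=R.from_rotvec([1.825,1.82,-.658])
plan([((.5717,-.2673,.0488),G,1)])
```

```text
[-0.26929575  0.76208981  1.63214137 -0.97721364  0.82774168  0.45208646] [ 0.56999411 -0.26582382  0.04890166] [-6.53232455  2.89017144 13.06222421] [-0.74019429  0.70939014 -0.55551947]
[-0.001, 0.002, 0.001, -0.007, -0.008, 0.002] | rows>= 1
```

Request:
move_arm --increments '[0, 0, 0, 0, 0, 0, 0, 0, 0, 0, 0, 0, 0, 0, 0, 0, 0, 0, 0, 0, 0, 0, 0, 0, 0, 0, 0, 0, 0, 0]' --jaw 0.0854

```text
time: 11.9
ee_pos: [0.5709, -0.2658, 0.0493]
tool_rot: [1.831, 1.828, -0.658]
ft_force: [0.5, 0.3, -0.1]
grip_width: 0.0854
finger_force: 0.0
```

Request:
move_arm --increments '[0, 0, 0, 0, 0, 0, 0, 0, -0.01, 0, 0, 0, 0, 0, -0.03, 0, 0, 0, 0, 0, -0.06, 0, 0, 0, 0, 0, -0.09, 0, 0, 0]'

```text
time: 12.4
ee_pos: [0.5714, -0.2075, 0.1204]
tool_rot: [1.831, 1.828, -0.658]
ft_force: [-0.0, -0.9, -0.1]
grip_width: 0.0853
finger_force: 0.0
```

Request:
move_arm --increments '[0, 0, -0.04, 0, 0, 0, 0, 0, -0.06, 0, 0, 0, 0, 0, -0.06, 0, 0, 0, 0, 0, -0.06, 0, 0, 0, 0, 0, -0.06, 0, 0, 0]'

```text
time: 12.9
ee_pos: [0.5713, -0.1714, 0.1643]
tool_rot: [1.832, 1.829, -0.66]
ft_force: [0.1, 1.0, -0.0]
grip_width: 0.0851
finger_force: 0.0
```

Run:
```python
from h import *
from cell import env
s=env.observe(); print(s["joint_positions"],s["ee_pos"])
d=env.get_image("wrist"); S=env.get_image("scene")["image"][:,:,::-1]
W=d["image"][:,:,::-1]
z=lambda im,x,y,w,h,k: cv2.resize(im[y:y+h,x:x+w],None,fx=k,fy=k,interpolation=cv2.INTER_CUBIC)
cv2.imwrite("pics/p3.png",np.hstack([cv2.resize(W,(400,300)),z(S,215,190,100,75,4)]))
yaw=-.138; g=np.array([.5333,.3243]); grip=g-.078*np.array([np.cos(yaw),np.sin(yaw)]); print("grip",grip)
# closing axis perpendicular to handle: tool y = Rz(yaw) y
plan([((.52,-.05,.26),Rd(-1.2,0),1),((.46,.13,.26),Rd(-.7),1),((*grip,.2),Rd(yaw),1)])
```

```text
[-0.10611081  0.58642716  1.57546236 -0.79798755  1.07084206  0.32644953] [ 0.57125502 -0.1713643   0.16432456]
grip [0.45604154 0.33502987]
[0.034, -0.053, -0.151, -0.138, 0.673, -0.358] | rows>= 6
[0.189, 0.009, 0.0, 0.0, -0.0, -0.5] | rows>= 4
[0.135, 0.155, 0.06, 0.001, 0.0, -0.562] | rows>= 5
```

View pics/p3.png

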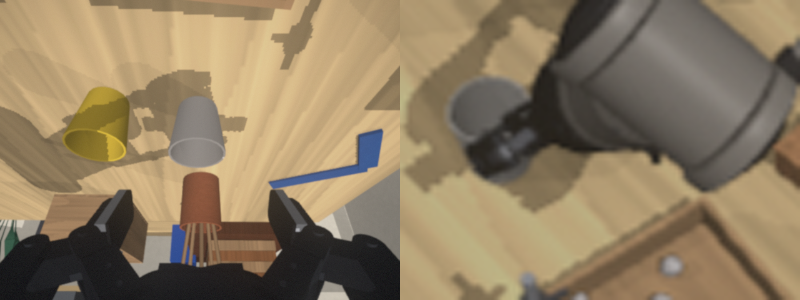

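The cup stands upright with no contact (wrist view, rim around (197,152)). Moving on to the lens.

Request:
move_arm --increments '[0.034, -0.053, -0.151, -0.138, 0.673, -0.358, 0.034, -0.053, -0.151, -0.138, 0.673, -0.358, 0.034, -0.053, -0.151, -0.138, 0.673, -0.358, 0.034, -0.053, -0.151, -0.138, 0.673, -0.358, 0.034, -0.053, -0.151, -0.138, 0.673, -0.358]'

```text
time: 13.5
ee_pos: [0.5205, -0.0477, 0.2638]
tool_rot: [1.77, 2.574, -0.012]
ft_force: [-0.5, -1.4, -0.7]
grip_width: 0.0854
finger_force: 0.0
```

Run:
```python
from h import *
from cell import env
s=env.observe(); print(s["joint_positions"],s["ee_pos"])
plan([((.46,.12,.26),Rd(-.75),1),((.456,.335,.2),Rd(-.138),1)])
```

```text
[-0.23020284  0.31917252  1.51383447 -0.01432946  1.29441549 -0.59240718] [ 0.52046159 -0.04770201  0.26378352]
[0.178, 0.004, 0.0, -0.0, 0.02, -0.455] | rows>= 4
[0.15, 0.154, 0.06, -0.0, -0.0, -0.612] | rows>= 5
```

Request:
move_arm --increments '[0.178, 0.004, 0, 0, 0.02, -0.455, 0.178, 0.004, 0, 0, 0.02, -0.455, 0.178, 0.004, 0, 0, 0.02, -0.455, 0.178, 0.004, 0, 0, 0.02, -0.455, 0.178, 0.004, 0, 0, 0.02, -0.455]'

```text
time: 14.0
ee_pos: [0.4597, 0.1208, 0.2566]
tool_rot: [-1.152, -2.917, 0.011]
ft_force: [0.0, -1.1, 0.1]
grip_width: 0.0856
finger_force: 0.0
```

Request:
move_arm --increments '[0.15, 0.154, 0.06, 0, 0, -0.612, 0.15, 0.154, 0.06, 0, 0, -0.612, 0.15, 0.154, 0.06, 0, 0, -0.612, 0.15, 0.154, 0.06, 0, 0, -0.612, 0.15, 0.154, 0.06, 0, 0, -0.612]'

```text
time: 14.5
ee_pos: [0.4569, 0.3354, 0.194]
tool_rot: [-0.216, -3.127, 0.01]
ft_force: [0.2, 0.8, 0.6]
grip_width: 0.0856
finger_force: 0.0
```

Request:
move_arm --increments '[0, 0, 0, 0, 0, 0, 0, 0, 0, 0, 0, 0]'

```text
time: 14.7
ee_pos: [0.4576, 0.3324, 0.1954]
tool_rot: [-0.226, -3.128, 0.011]
ft_force: [0.4, 0.0, 0.2]
grip_width: 0.0854
finger_force: 0.0
```

Run:
```python
from h import *
from cell import env
s=env.observe(); print(s["joint_positions"],s["ee_pos"],s["tool_rot"])
d=env.get_image("wrist"); im=d["image"][:,:,::-1].copy(); c=cam(d,(s["ee_pos"],s["tool_rot"]))
hsv=cv2.cvtColor(im,cv2.COLOR_BGR2HSV)
m=cv2.inRange(hsv,(3,110,50),(14,255,200)); m[400:]=0
n,l,st,ce=cv2.connectedComponentsWithStats(m)
for i in np.argsort(-st[1:,4])[:3]+1:
    q=np.c_[np.where(l==i)][:,::-1].astype(float)
    W=np.array([onz(c,u,v,.016)[:2] for u,v in q]); box=cv2.minAreaRect(W.astype(np.float32)*1000)
    print(st[i],box)
    for p in cv2.boxPoints(cv2.minAreaRect(q.astype(np.float32))): cv2.circle(im,tuple(map(int,p)),3,(0,255,0),-1)
for P in [(.5333,.3243,.008),(.456,.335,.016)]: cv2.circle(im,tuple(map(int,proj(c,P))),4,(255,0,0),-1)
cv2.imwrite("pics/w2.png",im)
```

```text
[ 0.49421605  0.46588637  1.48279164 -0.00294673  1.20146686 -0.93149263] [0.45759508 0.33241854 0.19538937] [-0.2256039  -3.12770598  0.01082842]
[ 317  120   20  119 2109] ((431.2650146484375, 340.61529541015625), (15.002694129943848, 96.90059661865234), 81.03677368164062)
[   0  125   47   81 1914] ((379.9781799316406, 89.19744873046875), (25.542951583862305, 76.13150024414062), 39.463706970214844)
[ 293    0   23   66 1303] ((320.609619140625, 339.7463073730469), (15.037225723266602, 42.93059158325195), 83.17974090576172)
```

View pics/w2.png

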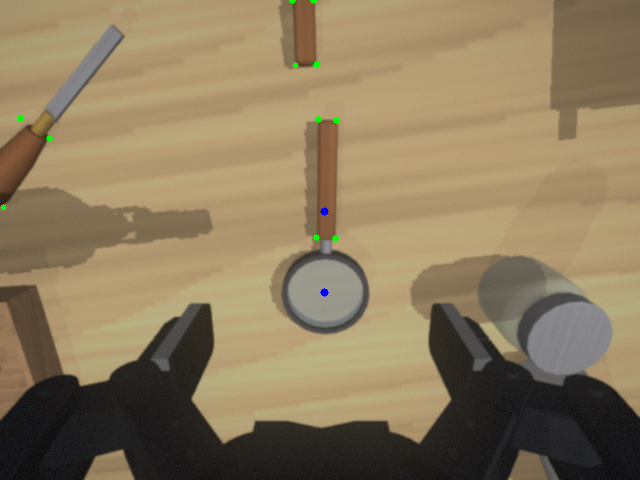

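The lens handle's box centre is at (0.431,0.341), size 97×15 mm, yaw about -0.155. That puts the grip point at (0.455,0.337), which agrees with the top view.

Run:
```python
from h import *
plan([((.455,.3365,.07),Rd(-.152),1),((.455,.3365,.0205),Rd(-.152),1)])
```

```text
[0.003, 0.005, 0.126, -0.007, -0.005, 0.007] | rows>= 3
[-0.0, -0.0, 0.049, 0.0, 0.0, 0.0] | rows>= 1
```

Request:
move_arm --increments '[0.003, 0.005, 0.04, -0.007, -0.005, 0.007, 0.003, 0.005, 0.08, -0.007, -0.005, 0.007, 0.003, 0.005, 0.11, -0.007, -0.005, 0.007, 0.003, 0.005, 0.126, -0.007, -0.005, 0.007, 0.003, 0.005, 0.126, -0.007, -0.005, 0.007]'

```text
time: 15.25
ee_pos: [0.4538, 0.3357, 0.0684]
tool_rot: [-0.24, -3.13, 0.002]
ft_force: [0.6, -0.1, 1.2]
grip_width: 0.0854
finger_force: 0.0
```

Request:
move_arm --increments '[0, 0, 0, 0, 0, 0, 0, 0, 0, 0, 0, 0]'

```text
time: 15.45
ee_pos: [0.4556, 0.3379, 0.0719]
tool_rot: [0.237, 3.129, 0.004]
ft_force: [0.2, 0.4, -0.3]
grip_width: 0.0854
finger_force: 0.0
```

Run:
```python
from h import *
plan([((.455,.3365,.0205),Rd(-.152),1)])
```

```text
[0.001, -0.002, 0.051, 0.003, 0.003, 0.001] | rows>= 2
```

Request:
move_arm --increments '[0, -0.001, 0.02, 0, 0, 0, 0, -0.001, 0.035, 0, 0, 0, 0, -0.001, 0.045, 0, 0, 0, 0, -0.001, 0.049, 0, 0, 0, 0, -0.001, 0.049, 0, 0, 0]' --jaw 0.05

```text
time: 15.95
ee_pos: [0.4544, 0.3372, 0.0215]
tool_rot: [0.236, 3.132, 0.002]
ft_force: [0.2, 0.0, 0.6]
grip_width: 0.0503
finger_force: 0.0
```

Request:
move_arm --increments '[0, 0, 0, 0, 0, 0, 0, 0, 0, 0, 0, 0, 0, 0, 0, 0, 0, 0, 0, 0, 0, 0, 0, 0, 0, 0, 0, 0, 0, 0]' --jaw 0.005

```text
time: 16.45
ee_pos: [0.4547, 0.3375, 0.0222]
tool_rot: [0.236, 3.13, 0.003]
ft_force: [-0.5, -0.7, 6.2]
grip_width: 0.0142
finger_force: 61.0
```

Request:
move_arm --increments '[0, 0, 0, 0, 0, 0, 0, 0, 0, 0, 0, 0, 0, 0, 0, 0, 0, 0, 0, 0, 0, 0, 0, 0, 0, 0, 0, 0, 0, 0]'

```text
time: 16.95
ee_pos: [0.4547, 0.3375, 0.0222]
tool_rot: [0.236, 3.13, 0.003]
ft_force: [-0.8, -1.3, 6.5]
grip_width: 0.0144
finger_force: 61.0
```

Request:
move_arm --increments '[0, 0, -0.01, 0, 0, 0, 0, 0, -0.03, 0, 0, 0, 0, 0, -0.06, 0, 0, 0, 0, 0, -0.09, 0, 0, 0, 0, 0, -0.12, 0, 0, 0]'

```text
time: 17.45
ee_pos: [0.4537, 0.3369, 0.1427]
tool_rot: [0.236, 3.132, 0.002]
ft_force: [0.4, 0.4, -1.2]
grip_width: 0.0139
finger_force: 60.1
```

Request:
move_arm --increments '[0, 0, -0.03, 0, 0, 0, 0, 0, -0.06, 0, 0, 0, 0, 0, -0.08, 0, 0, 0, 0, 0, -0.09, 0, 0, 0, 0, 0, -0.09, 0, 0, 0]'

```text
time: 17.95
ee_pos: [0.4543, 0.3371, 0.2326]
tool_rot: [0.236, 3.13, 0.004]
ft_force: [0.5, -1.1, -1.5]
grip_width: 0.0146
finger_force: 60.1
```

Run:
```python
from h import *
from cell import env
s=env.observe(); print(s["joint_positions"],s["ee_pos"],s["grip_width"],s["finger_force"],s["time"])
# collar mask in initial scene image, column of post: dark pixel vertical extent
d=load("scene0"); c=cam(d); g=cv2.cvtColor(d["image"],cv2.COLOR_RGB2GRAY)
print(g[255:285,240:262])
post=np.array([.6715,-.043])
for z in (.145,.15,.155,.16,.165): print(z,proj(c,[*post,z]),"ptr tip",proj(c,[post[0]-.026*np.cos(-.086),post[1]-.026*np.sin(-.086),z]))
# go above tray left: tool target for lens centre over tray w/ yaw 0.0
plan([((.46,.12,.24),Rd(0),1),((.483,-.033,.24),Rd(-.0),1)])
```

```text
[ 5.02599603e-01  4.26856944e-01  1.43820163e+00  5.95902771e-04
  1.27263108e+00 -9.18107835e-01] [0.45432472 0.33710862 0.23258362] 0.014617968802161312 60.13549447059631 17.95
[[161 162 162 159 155 154 156 158 158 160 161 161 163 162 165 165 166 167
  153 136 135 124]
 [163 162 162 162 159 155 153 156 158 159 160 160 161 162 162 165 164 153
  129 119 120 121]
 [167 163 162 162 160 155 150 153 157 158 160 160 160 161 161 150 136 129
  120 122 124 126]
 [168 166 162 161 158 148 138 138 148 157 158 160 161 161 148 124 116 118
  122 125 121 109]
 [168 169 167 163 155 141 130 130 132 146 158 159 160 149 124 116 119 123
  120 108  99  90]
 [168 169 169 166 152 132 126 124 117 135 143 130 131 124 117 121 124 119
  105  91  87  86]
 [139 154 169 169 162 131 101 103  97 110 117 110 113 119 122 115 104  99
   91  88  88  88]
 [120 146 168 169 169 142  99  91  88  87  91 106 119 114  99  85  78  83
   87  87  88  87]
 [136 160 168 169 161 126  87  90  90  81  73  86  93  84  72  64  66  81
   88  87  86  86]
 [158 167 167 168 145  93  73  88  91  81  67  67  67  62  64  73  81  85
   86  92 
[... 1625 characters left out ...]
18 141 135 100  90  90 117 152 163 164
  158 130  85  71]
 [154 155 158 160 160 148 124 105 107 119 134 120  88  91 104 141 160 163
  150 135 117  85]
 [154 154 156 159 160 159 135 106 106 107 118 113  91  92 103 137 158 148
  133 145 152 122]]
0.145 [249.13263841 268.52757856] ptr tip [256.95310443 263.71176798]
0.15 [248.89980124 267.62565559] ptr tip [256.74741888 262.80005486]
0.155 [248.66542396 266.71776687] ptr tip [256.54038187 261.88235132]
0.16 [248.42949125 265.80385298] ptr tip [256.33198005 260.95859813]
0.165 [248.19198757 264.88385377] ptr tip [256.12219986 260.02873528]
[-0.038, -0.214, -0.008, 0.003, 0.003, -0.15] | rows>= 5
[-0.023, -0.153, 0.0, -0.0, -0.0, -0.0] | rows>= 4
```

Request:
move_arm --increments '[-0.007, -0.035, -0.002, 0, 0, -0.03, -0.015, -0.08, -0.004, 0, 0, -0.06, -0.023, -0.125, -0.006, 0, 0, -0.09, -0.031, -0.17, -0.008, 0.003, 0.003, -0.12, -0.038, -0.214, -0.008, 0.003, 0.003, -0.15]'

```text
time: 18.45
ee_pos: [0.4587, 0.1179, 0.2378]
tool_rot: [0.002, -3.137, 0.003]
ft_force: [0.3, -1.0, -1.2]
grip_width: 0.0145
finger_force: 60.2
```

Request:
move_arm --increments '[-0.006, -0.04, 0, 0, 0, 0, -0.012, -0.08, 0, 0, 0, 0, -0.018, -0.12, 0, 0, 0, 0, -0.022, -0.145, 0, 0, 0, 0, -0.023, -0.153, 0, 0, 0, 0]'

```text
time: 18.95
ee_pos: [0.4821, -0.0356, 0.2377]
tool_rot: [-0.005, -3.137, 0.002]
ft_force: [0.2, 0.9, -1.0]
grip_width: 0.0142
finger_force: 60.2
```

Request:
move_arm --increments '[0, 0, 0, 0, 0, 0, 0, 0, 0, 0, 0, 0, 0, 0, 0, 0, 0, 0]'

```text
time: 19.25
ee_pos: [0.4822, -0.0321, 0.2389]
tool_rot: [0.002, -3.139, 0.002]
ft_force: [-1.1, 0.4, -1.7]
grip_width: 0.0138
finger_force: 60.1
```

Run:
```python
from h import *
from cell import env
s=env.observe(); print(s["joint_positions"],s["ee_pos"],s["tool_rot"])
plan([((.483,-.033,.170),Rd(-.0),1)])
c=cam(load("top0"))
post=np.array([.6715,-.043])
for z in (.145,.155,.165): print(z,(proj(c,[post[0]-.026*np.cos(-.086),post[1]-.026*np.sin(-.086),z])-[280,145])*5)
g=cv2.cvtColor(load("top0")["image"],cv2.COLOR_RGB2GRAY); print(g[152:176,317:335])
```

```text
[-0.22413685  0.27561769  1.64734781 -0.00183063  1.22122079 -1.79557692] [ 0.4821822  -0.03208468  0.23891273] [ 1.99771752e-03 -3.13868034e+00  1.72420921e-03]
[-0.001, -0.001, 0.069, -0.001, -0.003, 0.001] | rows>= 2
0.145 [222.69526262 126.31576512]
0.155 [223.22084574 122.03586584]
0.165 [223.75344013 117.69887284]
[[126 126 126 127 127 126 126 126 126 126 126 125 126 126 126 125 126 125]
 [125 125 126 126 126 125 125 124 123 124 124 125 126 125 125 126 126 125]
 [123 123 123 124 124 121 112 114 119 120 121 122 123 124 124 124 125 124]
 [124 123 124 124 122 110  96 104 116 117 113 107 115 122 125 124 124 125]
 [122 121 121 120 106  85  75  92 110 114 101  82  92 113 122 123 124 123]
 [112 108 106 104  90  70  64  74  83  87  75  61  72 103 118 120 120 120]
 [110 107 105  99  81  64  63  63  62  63  58  52  60  99 118 120 120 121]
 [102 101 100  96  78  62  60  61  59  57  55  51  57  99 120 121 121 122]
 [115 114 106  98  81  59  59  59  59  59  59  55  63 102 119 122 122 123]
 [122 121 119 114  90  60  60  61  62  61  60  59  83 111 122 124 124 124]
 [126 125 124 123 104  71  5
[... 322 characters left out ...]
133 132 131 131 131 132]
 [133 133 138 141 141 126  92  65  68 102 129 137 136 133 132 132 132 133]
 [133 133 138 143 141 125  88  62  70 113 137 139 129 118 125 132 133 134]
 [135 135 138 142 141 120  81  59  69 118 138 138 127 111 123 134 135 136]
 [138 137 140 142 141 118  78  61  75 117 136 138 126 112 124 136 137 137]
 [133 134 139 142 141 119  79  61  72 102 116 117 110 107 119 132 132 132]
 [130 132 138 142 140 119  83  67  82 100 106 106 101  99 104 109 110 110]
 [130 132 139 142 140 124 100  93 116 119 110 108 103  98  98  98  97  98]
 [132 135 140 140 137 133 128 129 136 136 132 128 114 101 101 103 102 101]
 [133 135 139 138 137 137 137 139 142 141 141 134 117 105 117 125 126 126]]
```

Top-view collar is centred at row ~159.5, so z≈0.157, in line with the scene estimates of 0.153 to 0.158. I'll lower the lens to TCP 0.170.

Request:
move_arm --increments '[0, -0.001, 0.015, 0, 0, 0, 0, -0.001, 0.035, 0, 0, 0, 0, -0.001, 0.055, 0, 0, 0, 0, -0.001, 0.065, 0, 0, 0, 0, -0.001, 0.068, 0, 0, 0]'

```text
time: 19.75
ee_pos: [0.4818, -0.0336, 0.1703]
tool_rot: [0.001, -3.137, 0.002]
ft_force: [0.2, 0.0, -1.2]
grip_width: 0.0142
finger_force: 60.1
```

Request:
move_arm --increments '[0, 0, 0, 0, 0, 0, 0, 0, 0, 0, 0, 0, 0, 0, 0, 0, 0, 0]'

```text
time: 20.05
ee_pos: [0.4828, -0.0345, 0.172]
tool_rot: [-0.0, -3.141, 0.003]
ft_force: [0.4, 0.0, -0.9]
grip_width: 0.0144
finger_force: 60.1
```

Run:
```python
from h import *
from cell import env
s=env.observe(); print(s["ee_pos"],s["tool_rot"],s["finger_force"])
S=env.get_image("scene");T=env.get_image("top")
z=lambda im,x,y,w,h,k: cv2.resize(im[y:y+h,x:x+w,::-1],None,fx=k,fy=k,interpolation=cv2.INTER_CUBIC)
cv2.imwrite("pics/f.png",np.hstack([z(T["image"],270,145,80,100,5),z(S["image"],225,210,80,100,5)]))
for n,d,o in(("top",T,(270,145)),("scene",S,(225,210))):
    for P in [(.561,-.033,.1565),(.601,-.033,.1565),(.561,.007,.1565),(.561,-.073,.1565)]: print(n,(proj(cam(d),P)-o)*5+2)
np.save("topF.npy",T,allow_pickle=True);np.save("sceneF.npy",S,allow_pickle=True)
```

```text
[ 0.48283265 -0.0345233   0.17202545] [-4.16011482e-04 -3.14105352e+00  3.01686104e-03] 60.144009590148926
top [259.90238217 283.91209763]
top [260.1335892  207.76891587]
top [182.71094576 283.49509797]
top [337.0722764  284.32898091]
scene [285.06228093 183.73638455]
scene [230.37468322 223.49171734]
scene [330.13286226 227.86531653]
scene [241.08760509 140.68046157]
```

View pics/f.png

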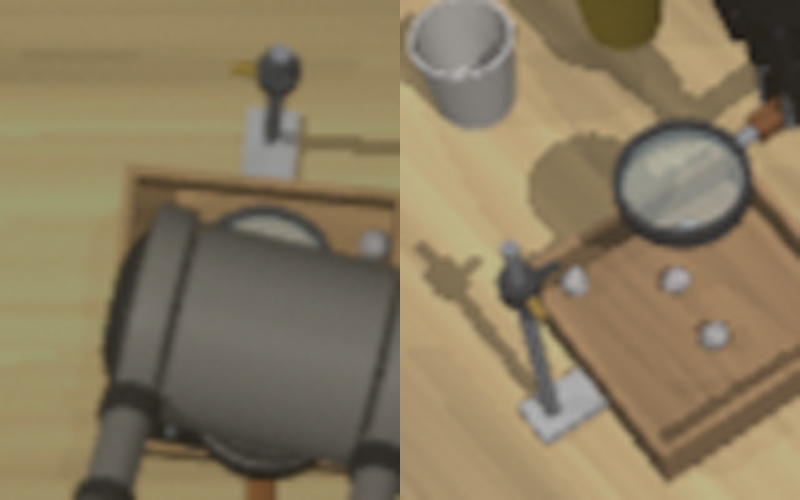

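The lens's scene-crop centre is (283,182) against a predicted (285,184). Its far edge in the top view is at row ~205 against 208, so it is level and at height, clear of the post and tray. The cup is upright and the pebbles are in the tray, so I'm handing in.

```bash
python3 -c "
from cell import env
print(env.job_done())"
```

```text
the job is handed in; nothing more can be done
None
```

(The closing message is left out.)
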